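# Fold the angle gauge and put it in its case

### The job

The hinged two-arm angle gauge has been left open on the door panel. Fold it fully closed and lay it flat in the empty one of the two black cases, then let go. Leave the gauge that is already in the other case where it is.

Things in the scene. Friction and masses are not known exactly. Their poses are not given: they have to be found in the camera images.
- bar_a (a point): First arm of the open gauge: two grey metal bars (155 long, 14 wide, 16 mm high) flat on the table, joined at one end by a dark hinge disc 26 mm across: a V of 17 to 29 deg. 0.2 kg; light hinge friction, no spring: gripped across both bars and squeezed, it folds to 168 x 29 x 16. Point: arm's centre line, 8 mm up, 70 mm from the hinge pin (mid-length of the folded gauge); x along arm, z up.
- bar_b (a point): The same point of the gauge's second arm (centre line, half-way up, 70 mm from the hinge pin), x along this arm away from the hinge, z up. Half-way between it and bar_a is the gauge's middle; their joining line is square to the V's middle line. They are 15 mm apart when folded, up to 50 mm at the start (then up to 64 mm over the bars along that line).
- pocket (a point): Centre of the empty black case's pocket floor, 6 mm above the table; x along pocket, z up. Case fixed, 216 x 72, 26 mm high; pale-floored open pocket 200 x 56, 20 mm deep: only the closed gauge fits, either way round. The middle 90 mm of both long walls is cut away for fingers. A like case holding a folded gauge stands about 200 mm beside it; which is nearer the middle of the table varies.
- twin_mid (a point): Centre, half-way up, of the second, already folded gauge (168 x 29 x 16 mm, loose) that lies in the other black case. To be left there.
Mind the look-alikes: they are no part of the job. What is shaped like the part that bears bar_a but green or yellow is not meant.

How it is judged:
At the end, for the whole second after the job is handed in: Gauge closed (arms within 0.15 rad of parallel), flat (0.1 rad) on the empty pocket floor (arm points 3 to 13 mm above it, within 40 mm of its centre seen from above), within 0.25 rad of its length, either way round; the other gauge not moved over 20 mm (angle between the x axis of bar_a and the x axis of bar_b, either way round below 0.15 rad and angle between the x axis of bar_a and the x axis of pocket, either way round below 0.25 rad and angle between the z axis of bar_a and the z axis of pocket, either way round below 0.1 rad and z of bar_a in the frame of pocket between 0.003 and 0.013 m and z of bar_b in the frame of pocket below 0.013 m and horizontal distance between each of bar_a, bar_b and pocket below 0.04 m); the robot touches nothing.
It fails at once if the gauge already put away is moved more than 20 mm (distance of twin_mid from where it was at the start of the episode above 0.02 m).
It also fails if it takes over 35 s, if anything falls off the work surface, if the arm or the gripper's body presses on something with over 40 N, if the wrist force passes 120 N, or if a joint passes its speed limit or range.

### The arm

A 6-joint arm with a two-finger parallel gripper is mounted at the origin on the work surface. World frame = base frame: x ahead of the robot, y to its left, z up, the work surface at z = 0. Lengths are in m, angles in rad, forces in N, time in s.
With the tool pointing down it reaches from about 0.375 to 0.9 m from the base axis. Payload 3.1 kg.
Tool frame: the origin (TCP) lies on the centre line of the jaws, within the pads' length; the fingertips stand robot.tip_reach ahead of it and the grasp point (between the pads) is the TCP (robot.tip_reach is the distance from the TCP to the fingertips, in m); z points along the fingers, y is the direction in which the jaws open and shut (so a half turn about z gives the same grasp; the last joint's range is limited). The gripper opens to 87 mm and grips with 3 to 60 N. Pads are 19 mm wide; open, the fingers measure 117 mm over their backs; the gripper's body (75 mm by 190 mm) begins 51 mm behind the grasp point.
Start: joints at [-1.371, 0.527, 1.433, -0, 1.181, -0.178], TCP at [0.231, -0.581, 0.218] pointing down, gripper open.
Joint ranges: [-3.08, 3.08], [-0.75, 2.2], [0.22, 2.44], [-1.43, 4.57], [0, 2.65], [-2.85, 2.85]. Speed limits (rad/s): [2.79, 2.79, 3.14, 3.14, 3.14, 3.14].

### API

Orientations are given as a unit quaternion [x, y, z, w].
In Python, from rig import telemetry, viewer, robot gives the robot as it stands. The module is installed in compiled form; this text tells all that it offers.
- The arm moves only by the tool step_arm, never from a script. Its argument "targets" is a list of rows, each an object of numbers: "dx", "dy", "dz": the shift along the tool's x, y, z in m; "rx", "ry", "rz": the turn, a rotation vector about the tool's x, y, z in degrees. In form: [{"dx": .., "dy": .., "dz": .., "rx": .., "ry": .., "rz": ..}, ...]. A call has exactly 5 rows; each row is the pose to reach, as a shift and turn from the pose measured when the call began, along the tool's axes at that moment; what a row does not reach only later rows make up. A row lasts 1/8 s, in which the tool goes at most 62.5 mm and 10.7 degrees, less where a joint would pass 70% of its speed; a pose out of reach is approached as far as the arm can. A call with a gripper value outside its range is refused whole. "gripper" is the opening, from 0 (shut) to 1 (fully open), set as the call begins (left out, the last holds). The fingers move at their own pace and stop on an object; "force" is the grip in N (left out, the last holds). Time passes only in rows, so rows that repeat a pose let the fingers close, or fill a call up. It gives the time, the measured TCP pose, the force and the opening at its end, in the units of the state.
- telemetry.get_obs(): the state, without advancing time (a new reading comes with each control period).
- viewer.camera(name): name is "scene" or "top" or "wrist"; returns a dict with "img" (420x560x3 uint8, blue, green, red), "depth" (420x560 float32, m along the optical axis (not along the pixel's ray), 0 where there is no reading), "K" (3x3 intrinsics, pixels), "R" (3x3) and "t" (3): a world point X has camera coordinates R X + t. Camera axes: x right, y down, z forward; pixel columns grow to the right and rows downward; lengths in m; the calibration is good to about 2 mm. A picture is of the moment at which its call begins.
- robot.hand_in(): hands the job in, once; it reports no verdict.
The state is a dict: "time": time; "q": joint angles; "joint_velocities": joint speeds; "joint_torque": joint torques, N m; "position": TCP position; "tool_rot": TCP orientation; "ft_force": force on the tool from outside, world axes, zero at the start; "moment": the same for the moment, N m; "grip_width": finger opening in m.
Only numpy, scipy, OpenCV 4.12 (cv2) and the standard library are available. Lean on these libraries where they do the work, as an engineer would, in place of code of your own. Each camera call takes 0.05 s, during which the arm holds its last target.

## Working session

There is one attempt and no reset: what is moved stays moved. The work goes in short steps, Python scripts to look and compute and a tool call to move; the robot and the scene stay as the last step left them, time stands still between calls to the robot, and variables do not carry over. Pictures are saved under pics/ and viewed, and the job is handed in when it is done.

Besides the shell and the picture viewer there is one more tool, called after "Request:" by a JSON object that holds its "api" and its "payload", one argument or row to a line. step_arm: Moves the arm, as the interface text tells. Its arguments: {"type":"object","properties":{"targets":{"type":"array"},"gripper":{"type":"number"},"force":{"type":"number"}},"required":["targets"]}

```bash
mkdir -p pics; python3 - <<'E'
from rig import telemetry, viewer, robot
import cv2,numpy as np
o=telemetry.get_obs();print({k:np.round(v,3) for k,v in o.items()},robot.tip_reach)
for n in("scene","top"):
    c=viewer.camera(n);cv2.imwrite(f"pics/{n}0.png",c["img"]);np.savez(f"{n}0.npz",**c)
    print(n,c["K"],c["R"],c["t"])
E
```

```text
{'time': np.float64(0.0), 'q': array([-1.37 ,  0.528,  1.434,  0.   ,  1.181, -0.178]), 'joint_velocities': array([ 0.   , -0.   , -0.001,  0.001,  0.001, -0.   ]), 'joint_torque': array([  0.   , -44.004, -17.659,   0.063,   0.058,  -0.   ]), 'position': array([ 0.231, -0.58 ,  0.217]), 'tool_rot': array([ 0.982,  0.188,  0.   , -0.001]), 'ft_force': array([ 0.207,  0.041, -0.597]), 'moment': array([-0.037, -0.006, -0.037]), 'grip_width': np.float64(0.087)} 0.019
scene [[472.83218403   0.         282.31104205]
 [  0.         472.83218403 210.60908945]
 [  0.           0.           1.        ]] [[-0.25467761  0.96698795  0.00858005]
 [ 0.71558981  0.19441941 -0.67091901]
 [-0.65043873 -0.16472825 -0.741481  ]] [ 0.11761443 -0.28509575  1.46921199]
top [[422.573789     0.         286.32173687]
 [  0.         422.573789   205.00858943]
 [  0.           0.           1.        ]] [[ 0.02699651 -0.99939161 -0.02208173]
 [-0.99777713 -0.02559341 -0.06152861]
 [ 0.06092603  0.02369371 -0.99786103]] [-0.0229656   0.46708996  0.94991108]
```

View pics/scene0.png

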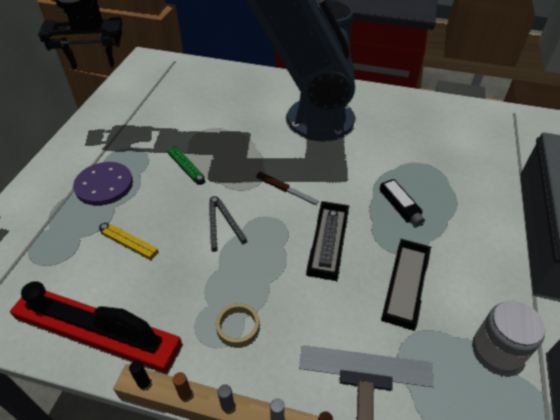

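View pics/top0.png

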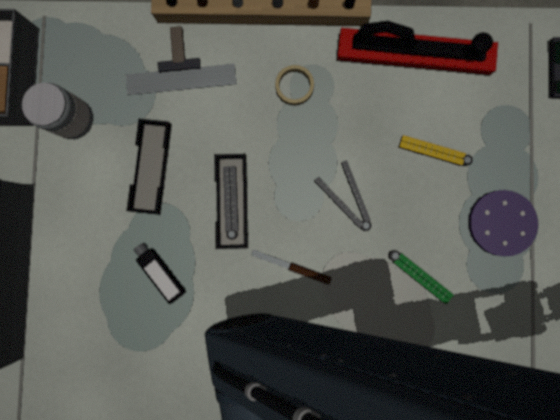

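Candidates, in top-view pixels:
- Grey open V: hinge (365,225), bar ends (346,163) and (318,180).
- Green gauge (420,277) and yellow gauge (435,150): decoys by colour.
- Grey folded gauge (231,200): the twin, in its case.

By the description I choose the grey V. The empty case is at (150,166), with a pale, bare floor. Next I take a close crop and measure.

```bash
cat > h.py <<'E'
import numpy as np,cv2
def ray(c,uv,z):
    uv=np.atleast_2d(np.asarray(uv,float));K,R,t=c["K"],c["R"],c["t"]
    d=np.c_[uv,np.ones(len(uv))]@np.linalg.inv(K).T@R
    C=-R.T@t
    return C+d*((z-C[2])/d[:,2])[:,None]
def proj(c,X):
    p=np.atleast_2d(X)@c["R"].T+c["t"];p=p@c["K"].T;return p[:,:2]/p[:,2:]
E
python3 - <<'E'
import numpy as np,cv2
from h import *
c=np.load("top0.npz");im=c["img"]
crop=im[145:245,295:385];
cr=im[105:260,120:390];cv2.imwrite("pics/crop0.png",cv2.resize(cr,None,fx=2.9,fy=2.9,interpolation=cv2.INTER_CUBIC))
g=cv2.cvtColor(im,cv2.COLOR_BGR2GRAY)
m=np.zeros_like(g);m[150:240,305:380]=(g[150:240,305:380]<125)
n,l,s,_=cv2.connectedComponentsWithStats(m)
print(s[1:][s[1:,4]>30])
print(g[200,320:380],g[180,310:370])
d=c["depth"];print(ray(c,[[365,225],[346,163],[318,180]],.016), ray(c,[[150,166]],.006))
# black case outer
k=(g<60).astype(np.uint8)
n,l,s,_=cv2.connectedComponentsWithStats(k)
for i in range(1,n):
    if 200<s[i,4]<6000: print(i,s[i])
E
```

```text
[[ 305  150   33   24  415]
 [ 369  150   11    8   38]
 [ 312  159   68   74 1491]
 [ 370  193   10   11   36]]
[128 130 129 128 131 130 131 131 130 129 124 114  88  68  66  70  74  79
  84  84  88  96 112 123 128 130 129 134 131 131 128 129 128 126 112  82
  62  71  82  82  80  77  89 109 123 126 129 127 128 125 126 125 126 126
 126 126 122 122 122 123] [126 125 123 110  83  75  72  72  73  70  72  79  98 110 121 127 126 127
 123 126 125 124 126 128 131 133 134 134 137 135 134 136 134 133 130 128
 113  79  65  73  77  74  71  75  90 114 126 130 131 130 130 130 130 129
 129 127 126 129 128 125]
[[ 0.42671096 -0.18980745  0.016     ]
 [ 0.56700009 -0.14439227  0.016     ]
 [ 0.52641601 -0.08142999  0.016     ]] [[0.55093125 0.30966744 0.006     ]]
24 [   0   10   39  116 2870]
26 [158  29  42  44 462]
31 [548  38  12  61 666]
35 [  44   90   49   49 1089]
45 [ 127  119   44   96 1144]
46 [215 154  33  95 887]
56 [   0  180   34  189 5239]
63 [ 468  191   69   64 2261]
101 [136 243  50  61 626]
```

View pics/crop0.png

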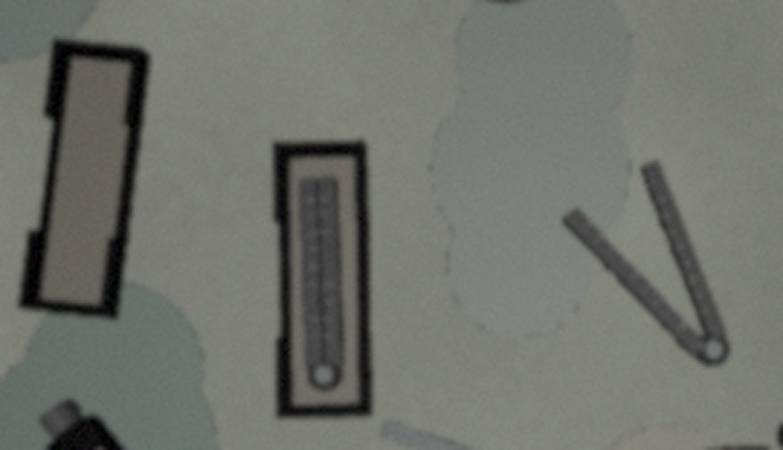

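```bash
python3 - <<'E'
import numpy as np,cv2
from h import *
c=np.load("top0.npz");im=c["img"]
g=cv2.cvtColor(im,cv2.COLOR_BGR2GRAY)
print("C",-c["R"].T@c["t"])
m=np.zeros_like(g);m[150:240,305:380]=(g[150:240,305:380]<105)
n,l,s,_=cv2.connectedComponentsWithStats(m)
i=1+np.argmax([ (l==k).sum() if s[k,0]>305 and s[k,1]>150 else 0 for k in range(1,n)])
v,u=np.where(l==i);P=ray(c,np.c_[u,v],.010)[:,:2]
H=ray(c,[[365.5,225.5]],.016)[0,:2]
# hinge bright spot
sub=g[216:236,355:377].astype(float);w=np.clip(sub-100,0,None)*(cv2.GaussianBlur(sub,(0,0),1)>0)
r=np.hypot(P[:,0]-H[0],P[:,1]-H[1]);a=np.arctan2(P[:,1]-H[1],P[:,0]-H[0])
far=r>.05;Z,lab,cen=cv2.kmeans(a[far].astype(np.float32)[:,None],2,None,(3,50,1e-4),5,cv2.KMEANS_PP_CENTERS)
Ls=[]
for k in range(2):
    Q=P[far][lab[:,0]==k].astype(np.float32)
    vx,vy,x0,y0=cv2.fitLine(Q,cv2.DIST_L2,0,.01,.01).ravel();
    if vx<0:vx,vy=-vx,-vy
    Ls.append((np.array([x0,y0]),np.array([vx,vy])));rect=cv2.minAreaRect(Q);print("bar",x0,y0,np.degrees(np.arctan2(vy,vx)),rect,r[far][lab[:,0]==k].max())
A=np.c_[Ls[0][1],-Ls[1][1]];t=np.linalg.solve(A,Ls[1][0]-Ls[0][0]);X=Ls[0][0]+t[0]*Ls[0][1]
pa,pb=X+.07*Ls[0][1],X+.07*Ls[1][1];mid=(pa+pb)/2;dm=(Ls[0][1]+Ls[1][1]);
print("hinge",X,H,"pts",pa,pb,"mid",mid,"midang",np.degrees(np.arctan2(dm[1],dm[0])))
# case: outer hull at rim
k=(g<62).astype(np.uint8);n,l,s,_=cv2.connectedComponentsWithStats(k)
for i in range(1,n):
    if (150-30<s[i,0]<225) and 100<s[i,1]<170 and s[i,4]>500:
        v,u=np.where(l==i);
        for z in(.02,.026):
            Q=ray(c,np.c_[u,v],z)[:,:2].astype(np.float32);print("case",z,cv2.minAreaRect(Q),Q.mean(0))
# floor
for name,(r0,r1,c0,c1) in dict(empty=(118,216,126,172)).items():
    f=np.zeros_like(g);f[r0:r1,c0:c1]=((g[r0:r1,c0:c1]>75)&(g[r0:r1,c0:c1]<115))
    n,l,s,_=cv2.connectedComponentsWithStats(f,connectivity=4);i=l[166,150]
    v,u=np.where(l==i);Q=ray(c,np.c_[u,v],.006)[:,:2].astype(np.float32);print("floor",cv2.minAreaRect(Q),Q.mean(0),s[i])
E
```

```text
C [ 0.40879736 -0.03350412  0.97611152]
bar 0.49315095 -0.11327762 44.748966 ((0.49319973587989807, -0.11311030387878418), (0.10835953056812286, 0.017361775040626526), 44.77919006347656) 0.15737516050318462
bar 0.5226496 -0.15880935 22.502237 ((0.5234175324440002, -0.15817075967788696), (0.10694004595279694, 0.017878549173474312), 22.661346435546875) 0.15689032317881696
hinge [ 0.39306396 -0.21249142] [ 0.42561183 -0.1909507 ] pts [ 0.4427778  -0.16321129] [ 0.4577345  -0.18570106] mid [ 0.45025617 -0.17445618] midang 33.6256
case 0.02 ((0.5489372611045837, 0.3071882128715515), (0.07776641845703125, 0.21580198407173157), 85.59622955322266) [0.5506445  0.30557963]
case 0.026 ((0.5480577945709229, 0.305050253868103), (0.07727837562561035, 0.2144477665424347), 85.5962142944336) [0.5497548 0.3034517]
case 0.02 ((0.47415098547935486, 0.11550746858119965), (0.21453195810317993, 0.07136407494544983), 2.9983060359954834) [0.47699317 0.11667527]
case 0.026 ((0.4737408459186554, 0.11457237601280212), (0.21318569779396057, 0.07091625034809113), 2.9983127117156982) [0.4765652  0.11573285]
floor ((0.5492224097251892, 0.30927059054374695), (0.05099131166934967, 0.19520491361618042), 85.26483917236328) [0.5481035  0.31051317] [ 135  126   29   84 1707]
```

```bash
cat >> h.py <<'E'
def goto(pos,xang):
    from rig import telemetry
    from scipy.spatial.transform import Rotation as Ro
    o=telemetry.get_obs();R=Ro.from_quat(o["tool_rot"]);a=np.radians(xang)
    x=np.array([np.cos(a),np.sin(a),0]);z=np.array([0,0,-1.]);T=Ro.from_matrix(np.c_[x,np.cross(z,x),z])
    d=R.inv().apply(np.array(pos)-o["position"]);rv=np.degrees((R.inv()*T).as_rotvec())
    print("t",round(float(o["time"]),2),"pos",o["position"].round(4),"w",round(float(o["grip_width"]),4),"f",o["ft_force"].round(1),"d",d.round(4),"rv",rv.round(2))
E
python3 -c "
from h import *;goto([.484,-.152,.14],33.6)"
```

```text
t 0.1 pos [ 0.231  -0.58    0.2174] w 0.0867 f [-1.1  0.6 -0.3] d [ 0.3933 -0.304   0.0781] rv [ -0.11  -0.03 -11.9 ]
```

Request:
{"api": "step_arm", "payload": {
  "targets": [
    {"dx": 0.045, "dy": -0.035, "dz": 0.01, "rz": -2},
    {"dx": 0.09, "dy": -0.07, "dz": 0.02, "rz": -4},
    {"dx": 0.135, "dy": -0.105, "dz": 0.03, "rz": -6},
    {"dx": 0.18, "dy": -0.14, "dz": 0.04, "rz": -8},
    {"dx": 0.225, "dy": -0.175, "dz": 0.045, "rz": -10}
  ],
  "gripper": 1
}}

```text
invalid input
```

```bash
python3 -c "
from h import *;goto([.484,-.152,.14],33.6)"
```

```text
t 0.1 pos [ 0.231  -0.58    0.2174] w 0.0867 f [-1.1  0.6 -0.3] d [ 0.3933 -0.304   0.0781] rv [ -0.11  -0.03 -11.9 ]
```

Refused; every key is probably required.

Request:
{"api": "step_arm", "payload": {
  "targets": [
    {"dx": 0.045, "dy": -0.035, "dz": 0.01, "rx": 0, "ry": 0, "rz": -2},
    {"dx": 0.09, "dy": -0.07, "dz": 0.02, "rx": 0, "ry": 0, "rz": -4},
    {"dx": 0.135, "dy": -0.105, "dz": 0.03, "rx": 0, "ry": 0, "rz": -6},
    {"dx": 0.18, "dy": -0.14, "dz": 0.04, "rx": 0, "ry": 0, "rz": -8},
    {"dx": 0.225, "dy": -0.175, "dz": 0.045, "rx": 0, "ry": 0, "rz": -10}
  ],
  "gripper": 1
}}

```text
time: 0.72
position: [0.3757, -0.3322, 0.1721]
tool_rot: [0.962, 0.273, -0.0, -0.002]
ft_force: [0.6, 0.0, 0.8]
grip_width: 0.0869
```

```bash
python3 -c "
from h import *;goto([.484,-.152,.14],33.6)"
```

```text
t 0.72 pos [ 0.3757 -0.3322  0.1721] w 0.0869 f [0.6 0.  0.8] d [ 0.1868 -0.0962  0.0325] rv [-0.17 -0.04 -1.86]
```

Request:
{"api": "step_arm", "payload": {
  "targets": [
    {"dx": 0.047, "dy": -0.024, "dz": 0.008, "rx": 0, "ry": 0, "rz": -1},
    {"dx": 0.094, "dy": -0.048, "dz": 0.016, "rx": 0, "ry": 0, "rz": -1},
    {"dx": 0.14, "dy": -0.072, "dz": 0.024, "rx": 0, "ry": 0, "rz": -2},
    {"dx": 0.187, "dy": -0.096, "dz": 0.032, "rx": 0, "ry": 0, "rz": -2},
    {"dx": 0.187, "dy": -0.096, "dz": 0.032, "rx": 0, "ry": 0, "rz": -2}
  ]
}}

```text
time: 1.35
position: [0.4847, -0.1486, 0.1397]
tool_rot: [0.956, 0.293, -0.001, -0.003]
ft_force: [-0.6, -0.1, -0.3]
grip_width: 0.0867
```

```bash
python3 - <<'E'
from h import *
from rig import viewer
c=viewer.camera("wrist");cv2.imwrite("pics/w1.png",c["img"]);np.savez("w1.npz",**c)
goto([.484,-.152,.022],33.6)
print(proj(c,[[.484,-.152,.016],[.4256,-.191,.016]]))
E
```

```text
t 1.4 pos [ 0.4843 -0.1504  0.14  ] w 0.0867 f [ 0.6  0.1 -0.8] d [-0.0011  0.0016  0.118 ] rv [-0.24  0.    0.37]
[[286.65147574 205.14087495]
 [285.9943177  278.91659457]]
```

View pics/w1.png

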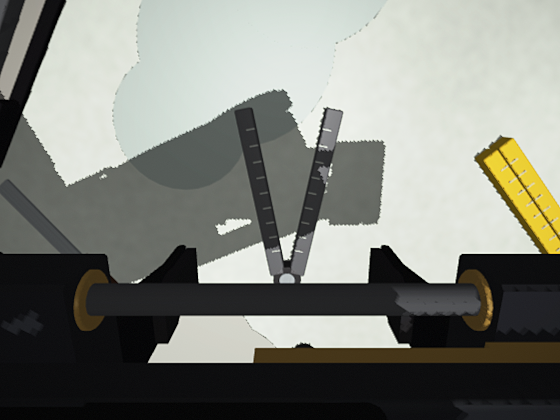

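The wrist view shows the V symmetric about column 288, with the hinge at (287,279). My projection was (286,279), so the measurement holds. I descend with open fingers.

Request:
{"api": "step_arm", "payload": {
  "targets": [
    {"dx": -0.001, "dy": 0.001, "dz": 0.04, "rx": 0, "ry": 0, "rz": 0},
    {"dx": -0.001, "dy": 0.001, "dz": 0.075, "rx": 0, "ry": 0, "rz": 0},
    {"dx": -0.001, "dy": 0.001, "dz": 0.1, "rx": 0, "ry": 0, "rz": 0},
    {"dx": -0.001, "dy": 0.001, "dz": 0.115, "rx": 0, "ry": 0, "rz": 0},
    {"dx": -0.001, "dy": 0.001, "dz": 0.117, "rx": 0, "ry": 0, "rz": 0}
  ]
}}

```text
time: 2.02
position: [0.4831, -0.1522, 0.0224]
tool_rot: [0.957, 0.291, -0.001, -0.002]
ft_force: [-0.3, -0.4, 0.4]
grip_width: 0.0873
```

Request:
{"api": "step_arm", "payload": {
  "targets": [
    {"dx": 0, "dy": 0, "dz": 0, "rx": 0, "ry": 0, "rz": 0},
    {"dx": 0, "dy": 0, "dz": 0, "rx": 0, "ry": 0, "rz": 0},
    {"dx": 0, "dy": 0, "dz": 0, "rx": 0, "ry": 0, "rz": 0},
    {"dx": 0, "dy": 0, "dz": 0, "rx": 0, "ry": 0, "rz": 0},
    {"dx": 0, "dy": 0, "dz": 0, "rx": 0, "ry": 0, "rz": 0}
  ],
  "gripper": 0,
  "force": 25
}}

```text
time: 2.65
position: [0.4833, -0.1521, 0.0225]
tool_rot: [0.957, 0.292, -0.001, -0.002]
ft_force: [-1.6, 0.0, -0.3]
grip_width: 0.0451
```

```bash
python3 - <<'E'
from h import *
goto([.484,-.152,.14],33.6)
E
```

```text
t 2.65 pos [ 0.4833 -0.1521  0.0225] w 0.0451 f [-1.6  0.  -0.3] d [ 0.0006 -0.0003 -0.1175] rv [-0.29  0.03  0.3 ]
```

Request:
{"api": "step_arm", "payload": {
  "targets": [
    {"dx": 0, "dy": 0, "dz": 0, "rx": 0, "ry": 0, "rz": 0},
    {"dx": 0, "dy": 0, "dz": 0, "rx": 0, "ry": 0, "rz": 0},
    {"dx": 0, "dy": 0, "dz": 0, "rx": 0, "ry": 0, "rz": 0},
    {"dx": 0, "dy": 0, "dz": 0, "rx": 0, "ry": 0, "rz": 0},
    {"dx": 0, "dy": 0, "dz": 0, "rx": 0, "ry": 0, "rz": 0}
  ]
}}

```text
time: 3.28
position: [0.4832, -0.1521, 0.0225]
tool_rot: [0.957, 0.292, -0.001, -0.002]
ft_force: [-0.1, 0.5, 0.5]
grip_width: 0.0016
```

```bash
python3 - <<'E'
from h import *
from rig import viewer
c=viewer.camera("wrist");cv2.imwrite("pics/w2.png",c["img"])
goto([.484,-.152,.14],33.6)
E
```

```text
t 3.33 pos [ 0.4833 -0.1521  0.0225] w 0.0013 f [ 0.1  0.1 -0.2] d [ 0.0006 -0.0003 -0.1175] rv [-0.28  0.03  0.3 ]
```

View pics/w2.png

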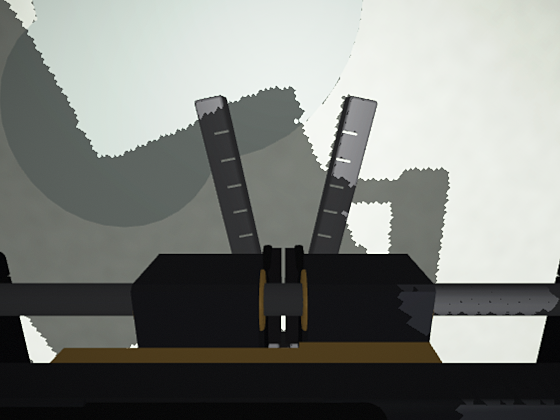

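```bash
python3 - <<'E'
from h import *
from rig import viewer
for n in("top","scene"):
    c=viewer.camera(n);np.savez(n+"3.npz",**c)
    u,v=proj(c,[[.484,-.152,.016]])[0].astype(int)
    cv2.imwrite(f"pics/{n}3.png",cv2.resize(c["img"][max(v-80,0):v+80,u-100:u+100],None,fx=3.5,fy=3.5,interpolation=cv2.INTER_CUBIC))
E
python3 -c "
import cv2,numpy as np
a=cv2.imread('pics/top3.png');b=cv2.imread('pics/scene3.png')
cv2.imwrite('pics/ts3.png',cv2.resize(np.hstack([a,b]),(800,320)))"
```

```text
(no output)
```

View pics/scene3.png

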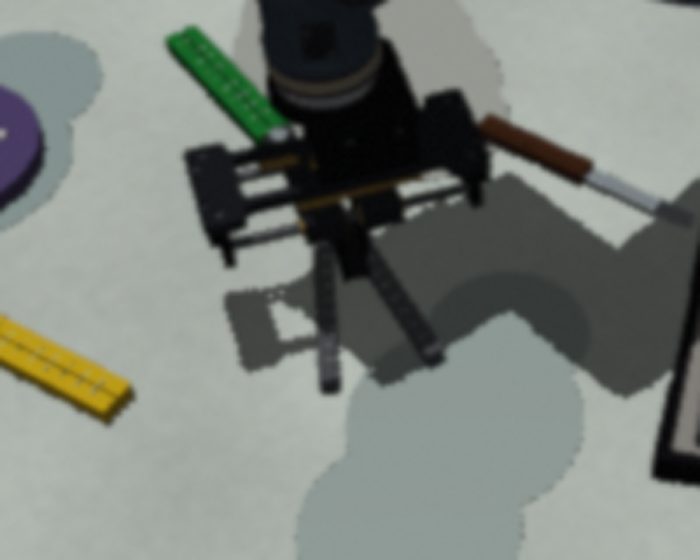

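View pics/top3.png

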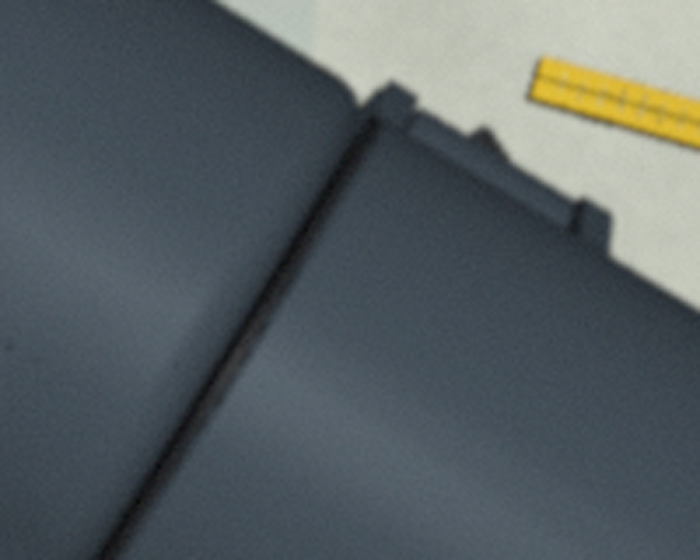

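Request:
{"api": "step_arm", "payload": {
  "targets": [
    {"dx": 0, "dy": 0, "dz": -0.03, "rx": 0, "ry": 0, "rz": 0},
    {"dx": 0, "dy": 0, "dz": -0.07, "rx": 0, "ry": 0, "rz": 0},
    {"dx": -0.02, "dy": 0, "dz": -0.12, "rx": 0, "ry": 0, "rz": 0},
    {"dx": -0.03, "dy": 0, "dz": -0.14, "rx": 0, "ry": 0, "rz": 0},
    {"dx": -0.03, "dy": 0, "dz": -0.14, "rx": 0, "ry": 0, "rz": 0}
  ],
  "gripper": 1
}}

```text
time: 4.05
position: [0.4593, -0.1701, 0.1641]
tool_rot: [0.957, 0.291, 0.0, -0.001]
ft_force: [0.9, -0.0, -0.8]
grip_width: 0.0426
```

```bash
python3 - <<'E'
from h import *
from rig import viewer
c=viewer.camera("wrist");cv2.imwrite("pics/w4.png",c["img"]);np.savez("w4.npz",**c)
goto([.484,-.152,.022],33.6)
E
```

```text
t 4.1 pos [ 0.4589 -0.1695  0.1629] w 0.0464 f [-0.1  0.9  1. ] d [ 0.0306 -0.      0.1409] rv [-0.22 -0.    0.26]
```

View pics/w4.png

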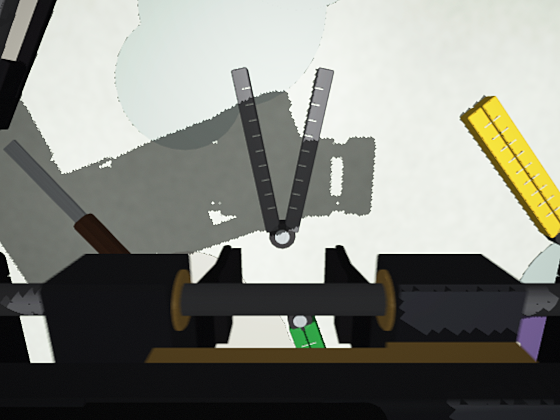

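```bash
python3 - <<'E'
from h import *
c=np.load("w4.npz");X=ray(c,[[283,238],[240,70],[325,70]],.016);print(X)
for i in(1,2):
  d=X[i]-X[0];print(np.hypot(*d[:2]),np.degrees(np.arctan2(d[1],d[0])))
c=np.load("w1.npz");print(ray(c,[[287,279],[245,109],[333,109]],.016))
d=c["depth"];print(d[250,250:340:6].round(3))
E
```

```text
[[ 0.42471978 -0.19303291  0.016     ]
 [ 0.52990086 -0.07868137  0.016     ]
 [ 0.56996744 -0.1384861   0.016     ]]
0.15536837554917357 47.39200493649146
0.1551523001712981 20.583340787862365
[[ 0.42605073 -0.19181334  0.016     ]
 [ 0.5312982  -0.07929974  0.016     ]
 [ 0.57091211 -0.13790719  0.016     ]]
[0.329 0.33  0.329 0.311 0.312 0.319 0.328 0.322 0.311 0.311 0.329 0.327
 0.328 0.329 0.328]
```

```bash
python3 - <<'E'
from h import *
c=np.load("scene3.npz");u0,v0=proj(c,[[.484,-.152,.016]])[0].astype(int);print(u0,v0)
print((proj(c,[[.4833,-.1521,.0035],[.4833,-.1521,.0225],[.4833,-.1521,.07],[.4253,-.192,.016]])-[u0-100,v0-80])*3.5)
d=c["depth"];K,R,t=c["K"],c["R"],c["t"]
for yy in range(180,300,8):
  row=[]
  for xx in range(290,420,14):
    u=int(u0-100+xx/3.5);v=int(v0-80+yy/3.5);z=d[v,u]
    X=R.T@(z*np.linalg.inv(K)@[u,v,1]-t);row.append(f"{X[0]:.3f},{X[1]:.3f},{X[2]:.3f}")
  print(yy,' | '.join(row))
E
```

```text
220 219
[[353.6961882  291.15634328]
 [351.33155457 273.5114442 ]
 [345.16155775 227.47092015]
 [327.53331909 211.292896  ]]
180 0.491,-0.186,0.116 | 0.495,-0.173,0.124 | 0.508,-0.157,0.140 | 0.509,-0.147,0.144 | 0.506,-0.138,0.144 | 0.502,-0.130,0.141 | 0.493,-0.125,0.134 | 0.491,-0.116,0.135 | 0.482,-0.110,0.127 | 0.479,-0.101,0.126
188 0.520,-0.171,0.142 | 0.515,-0.164,0.139 | 0.513,-0.155,0.140 | 0.511,-0.146,0.140 | 0.506,-0.139,0.137 | 0.500,-0.132,0.132 | 0.493,-0.125,0.128 | 0.488,-0.118,0.125 | 0.371,-0.156,-0.001 | 0.370,-0.145,0.001
196 0.525,-0.170,0.138 | 0.523,-0.161,0.138 | 0.514,-0.155,0.131 | 0.509,-0.148,0.127 | 0.503,-0.141,0.124 | 0.500,-0.133,0.123 | 0.496,-0.125,0.121 | 0.494,-0.116,0.121 | 0.494,-0.106,0.124 | 0.484,-0.100,0.115
204 0.524,-0.171,0.130 | 0.521,-0.163,0.129 | 0.513,-0.157,0.123 | 0.511,-0.148,0.124 | 0.415,-0.184,0.016 | 0.502,-0.133,0.118 | 0.503,-0.122,0.122 | 0.500,-0.114,0.121 | 0.498,-0.105,0.121 | 0.487,-0.100,0.112
212 0.419,-0.228,0.001 | 0.521,-0.163,0.123 | 0.519,-0.155,0.122 | 0.517,-0.146,0.123 | 0.514,-0.137,0.122 | 0.505,-0.132,0.11
[... 1517 characters left out ...]
 0.467,-0.133,0.018 | 0.448,-0.130,-0.001 | 0.449,-0.119,0.003
276 0.477,-0.206,-0.000 | 0.476,-0.195,0.002 | 0.486,-0.179,0.019 | 0.483,-0.169,0.017 | 0.497,-0.152,0.038 | 0.490,-0.145,0.032 | 0.475,-0.141,0.018 | 0.471,-0.132,0.016 | 0.456,-0.128,0.000 | 0.454,-0.117,0.002
284 0.486,-0.202,-0.000 | 0.484,-0.192,0.001 | 0.494,-0.176,0.017 | 0.491,-0.166,0.016 | 0.477,-0.163,0.002 | 0.474,-0.153,0.001 | 0.471,-0.143,0.001 | 0.482,-0.128,0.017 | 0.482,-0.117,0.021 | 0.465,-0.114,0.003
292 0.493,-0.199,0.001 | 0.492,-0.189,0.003 | 0.502,-0.172,0.019 | 0.500,-0.163,0.019 | 0.484,-0.160,0.002 | 0.481,-0.150,0.002 | 0.477,-0.142,0.001 | 0.489,-0.125,0.019 | 0.486,-0.116,0.018 | 0.470,-0.112,0.001
```

```bash
python3 - <<'E'
from h import *
from rig import viewer
c=viewer.camera("scene");np.savez("scene5.npz",**c)
goto([.484,-.152,.04],33.6)
p=proj(c,[[.4593,-.17,.163]])[0];print(p)
u,v=p.astype(int)
im=c["img"].copy()
cv2.imwrite("pics/scene5.png",cv2.resize(im[v-60:v+60,u-80:u+80],None,fx=5,fy=5,interpolation=cv2.INTER_CUBIC))
print(telem:=None)
E
```

```text
t 4.15 pos [ 0.4586 -0.1691  0.162 ] w 0.0504 f [-0.3  0.8  0.3] d [0.0307 0.0007 0.122 ] rv [-0.33  0.04  0.28]
[211.07589996 167.24168847]
None
```

View pics/scene5.png

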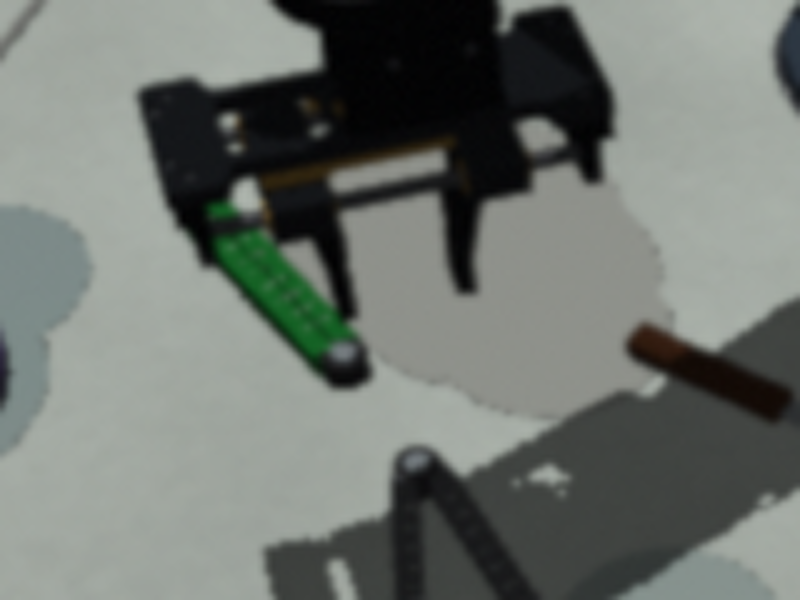

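The V did not move: hinge and ends are where they were. In the scene depth the fingertips were about 0.03 m above the table, so the fingers closed above the bars. The claimed tip height of 0.0035 m doesn't match what I see. I'll go back over the gauge and measure the tip height directly before closing again.

Request:
{"api": "step_arm", "payload": {
  "targets": [
    {"dx": 0.015, "dy": 0, "dz": 0.03, "rx": 0, "ry": 0, "rz": 0},
    {"dx": 0.03, "dy": 0, "dz": 0.06, "rx": 0, "ry": 0, "rz": 0},
    {"dx": 0.03, "dy": 0, "dz": 0.09, "rx": 0, "ry": 0, "rz": 0},
    {"dx": 0.03, "dy": 0, "dz": 0.122, "rx": 0, "ry": 0, "rz": 0},
    {"dx": 0.03, "dy": 0, "dz": 0.122, "rx": 0, "ry": 0, "rz": 0}
  ],
  "gripper": 1
}}

```text
time: 4.78
position: [0.4806, -0.15, 0.0367]
tool_rot: [0.957, 0.292, -0.004, -0.006]
ft_force: [-0.2, -0.1, -0.1]
grip_width: 0.0863
```

```bash
python3 - <<'E'
from h import *
from rig import viewer
c=viewer.camera("scene");np.savez("scene6.npz",**c)
goto([.484,-.152,.022],33.6)
u,v=proj(c,[[.484,-.152,.016]])[0].astype(int)
cv2.imwrite("pics/scene6.png",cv2.resize(c["img"][v-60:v+60,u-80:u+80],None,fx=5,fy=5,interpolation=cv2.INTER_CUBIC))
d=c["depth"];K,R,t=c["K"],c["R"],c["t"]
uu,vv=np.meshgrid(np.arange(u-60,u+60),np.arange(v-60,v+50));z=d[vv,uu]
P=np.stack([uu,vv,np.ones_like(uu)],-1)@np.linalg.inv(K).T*z[...,None];X=(P-t)@R
a=np.radians(33.6);e=np.array([np.cos(a),np.sin(a)]);n=np.array([-e[1],e[0]]);r=X[...,:2]-[.484,-.152]
s=r@e;w=r@n
from rig import telemetry
for lo,hi in((.035,.075),(-.075,-.035)):
    m=(abs(s)<.03)&(w>lo)&(w<hi)&(X[...,2]>.006)&(z>0);zz=np.sort(X[...,2][m]);print(m.sum(),zz[:12].round(4))
    k=m&(X[...,2]<.05);print(s[k].min(),s[k].max(),w[k].min(),w[k].max())
E
```

```text
t 4.83 pos [ 0.4818 -0.1508  0.0382] w 0.0868 f [ 0.5 -0.2  0.8] d [0.0012 0.0024 0.0162] rv [-0.58  0.16  0.3 ]
475 [0.0069 0.0083 0.0418 0.0423 0.043  0.0436 0.044  0.0444 0.0445 0.0457
 0.0475 0.0484]
-0.0070618480693482545 0.01574689328612951 0.04223471633919882 0.07152640430432751
438 [0.0416 0.042  0.0429 0.0447 0.0467 0.0473 0.0473 0.0474 0.0484 0.0491
 0.0492 0.0498]
0.0008647641425874539 0.010163925992887365 -0.04766034268088389 -0.03908413184833234
```

View pics/scene6.png

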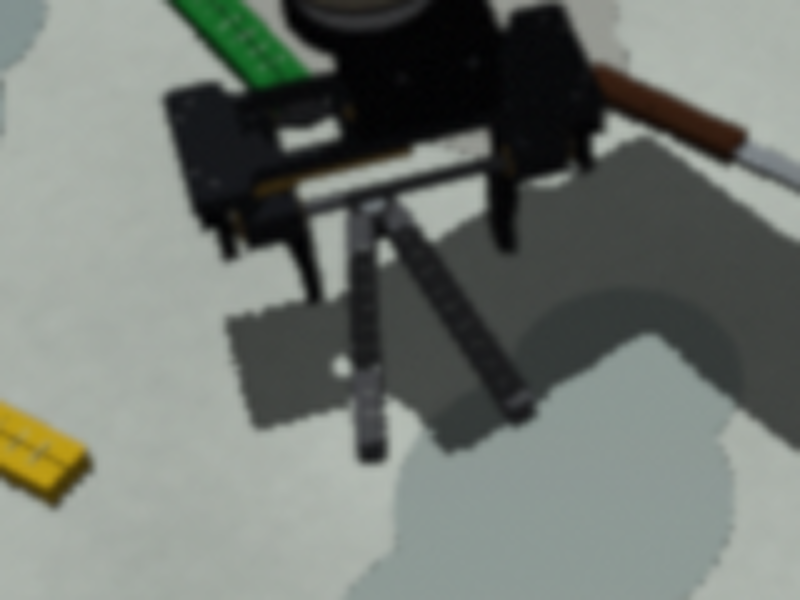

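Measured tips are about 3 mm above the reported TCP, not 19 mm below it. So I judge height by what the camera measures: 36 mm down from here puts the tips at about 5 mm.

Request:
{"api": "step_arm", "payload": {
  "targets": [
    {"dx": 0.001, "dy": 0.002, "dz": 0.015, "rx": 0, "ry": 0, "rz": 0},
    {"dx": 0.001, "dy": 0.002, "dz": 0.025, "rx": 0, "ry": 0, "rz": 0},
    {"dx": 0.001, "dy": 0.002, "dz": 0.03, "rx": 0, "ry": 0, "rz": 0},
    {"dx": 0.001, "dy": 0.002, "dz": 0.034, "rx": 0, "ry": 0, "rz": 0},
    {"dx": 0.001, "dy": 0.002, "dz": 0.034, "rx": 0, "ry": 0, "rz": 0}
  ]
}}

```text
time: 5.45
position: [0.4834, -0.1516, 0.0042]
tool_rot: [0.957, 0.292, -0.003, -0.005]
ft_force: [0.1, -0.2, 0.5]
grip_width: 0.0871
```

```bash
cat > tip.py <<'E'
from h import *
from rig import viewer
c=viewer.camera("scene")
goto([.484,-.152,.022],33.6)
u,v=proj(c,[[.484,-.152,.016]])[0].astype(int)
d=c["depth"];K,R,t=c["K"],c["R"],c["t"]
cv2.imwrite("pics/scene7.png",cv2.resize(c["img"][v-60:v+60,u-80:u+80],None,fx=5,fy=5,interpolation=cv2.INTER_CUBIC))
uu,vv=np.meshgrid(np.arange(u-60,u+60),np.arange(v-60,v+50));z=d[vv,uu]
P=np.stack([uu,vv,np.ones_like(uu)],-1)@np.linalg.inv(K).T*z[...,None];X=(P-t)@R
a=np.radians(33.6);e=np.array([np.cos(a),np.sin(a)]);n=np.array([-e[1],e[0]]);r=X[...,:2]-[.484,-.152]
s=r@e;w=r@n
for lo,hi in((.038,.075),(-.075,-.038)):
    m=(abs(s)<.03)&(w>lo)&(w<hi)&(X[...,2]>.004)&(z>0);zz=np.sort(X[...,2][m]);print(m.sum(),zz[:14].round(4))
E
python3 tip.py
```

```text
t 5.5 pos [ 0.4835 -0.1517  0.0043] w 0.0871 f [-0.6  0.5  0.5] d [ 0.0002  0.0004 -0.0177] rv [-0.57  0.16  0.3 ]
480 [0.0041 0.0043 0.0044 0.0045 0.0045 0.0045 0.0047 0.0048 0.0054 0.0057
 0.0063 0.0071 0.0104 0.012 ]
395 [0.0041 0.0042 0.0043 0.0043 0.0044 0.0045 0.0046 0.0047 0.0088 0.0124
 0.0143 0.0148 0.0149 0.0156]
```

View pics/scene7.png

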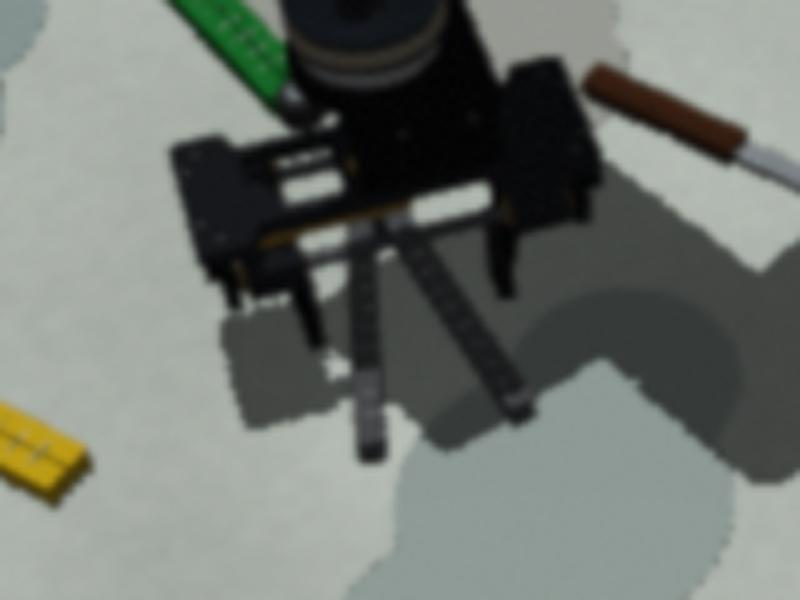

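Request:
{"api": "step_arm", "payload": {
  "targets": [
    {"dx": 0, "dy": 0, "dz": 0.003, "rx": 0, "ry": 0, "rz": 0},
    {"dx": 0, "dy": 0, "dz": 0.005, "rx": 0, "ry": 0, "rz": 0},
    {"dx": 0, "dy": 0, "dz": 0.005, "rx": 0, "ry": 0, "rz": 0},
    {"dx": 0, "dy": 0, "dz": 0.005, "rx": 0, "ry": 0, "rz": 0},
    {"dx": 0, "dy": 0, "dz": 0.005, "rx": 0, "ry": 0, "rz": 0}
  ],
  "gripper": 0,
  "force": 25
}}

```text
time: 6.12
position: [0.4834, -0.1515, -0.0007]
tool_rot: [0.957, 0.292, -0.003, -0.004]
ft_force: [0.1, 0.3, 0.1]
grip_width: 0.0449
```

Request:
{"api": "step_arm", "payload": {
  "targets": [
    {"dx": 0, "dy": 0, "dz": 0, "rx": 0, "ry": 0, "rz": 0},
    {"dx": 0, "dy": 0, "dz": 0, "rx": 0, "ry": 0, "rz": 0},
    {"dx": 0, "dy": 0, "dz": 0, "rx": 0, "ry": 0, "rz": 0},
    {"dx": 0, "dy": 0, "dz": 0, "rx": 0, "ry": 0, "rz": 0},
    {"dx": 0, "dy": 0, "dz": 0, "rx": 0, "ry": 0, "rz": 0}
  ]
}}

```text
time: 6.75
position: [0.4833, -0.1514, -0.0006]
tool_rot: [0.957, 0.292, -0.003, -0.005]
ft_force: [0.1, 0.6, 1.9]
grip_width: 0.0287
```

```bash
python3 tip.py; python3 - <<'E'
from h import *
from rig import viewer
c=viewer.camera("wrist");cv2.imwrite("pics/w8.png",c["img"])
E
```

```text
t 6.8 pos [ 0.4833 -0.1514 -0.0006] w 0.0283 f [0.4 1.5 1.8] d [ 0.0002  0.0006 -0.0226] rv [-0.6   0.16  0.3 ]
383 [0.004  0.0041 0.0041 0.0041 0.0042 0.0042 0.0042 0.0043 0.0043 0.0046
 0.0046 0.0046 0.0047 0.0047]
311 [0.0041 0.0041 0.0042 0.0042 0.0045 0.0045 0.0045 0.0045 0.0046 0.0047
 0.0048 0.0053 0.0055 0.0055]
```

View pics/w8.png

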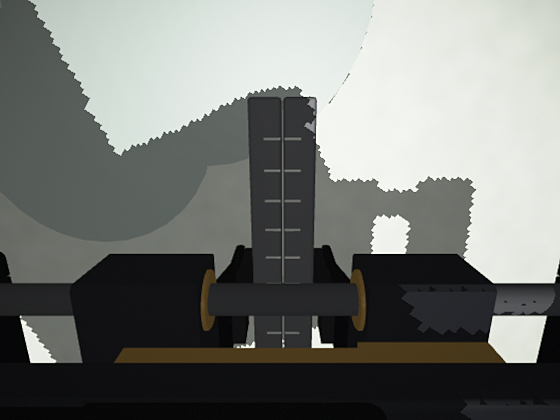

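The gauge is folded: width 28 mm, bars side by side at columns 249–316 of the wrist view. Lift.

Request:
{"api": "step_arm", "payload": {
  "targets": [
    {"dx": 0, "dy": 0, "dz": -0.02, "rx": 0, "ry": 0, "rz": 0},
    {"dx": 0, "dy": 0, "dz": -0.05, "rx": 0, "ry": 0, "rz": 0},
    {"dx": 0, "dy": 0, "dz": -0.09, "rx": 0, "ry": 0, "rz": 0},
    {"dx": 0, "dy": 0, "dz": -0.13, "rx": 0, "ry": 0, "rz": 0},
    {"dx": 0, "dy": 0, "dz": -0.13, "rx": 0, "ry": 0, "rz": 0}
  ],
  "force": 35
}}

```text
time: 7.48
position: [0.4864, -0.1535, 0.1318]
tool_rot: [0.957, 0.292, -0.0, -0.002]
ft_force: [-0.1, -0.2, -2.7]
grip_width: 0.0279
```

```bash
python3 -c "
from h import *;goto([.548,.307,.13],-4.6)"
```

```text
t 7.47 pos [ 0.4864 -0.1535  0.1318] w 0.0279 f [-0.1 -0.2 -2.7] d [ 0.308  -0.3479  0.0033] rv [-0.22  0.06 38.5 ]
```

Request:
{"api": "step_arm", "payload": {
  "targets": [
    {"dx": 0.035, "dy": -0.04, "dz": 0, "rx": 0, "ry": 0, "rz": 4},
    {"dx": 0.07, "dy": -0.08, "dz": 0, "rx": 0, "ry": 0, "rz": 9},
    {"dx": 0.105, "dy": -0.12, "dz": 0, "rx": 0, "ry": 0, "rz": 14},
    {"dx": 0.14, "dy": -0.16, "dz": 0, "rx": 0, "ry": 0, "rz": 19},
    {"dx": 0.175, "dy": -0.2, "dz": 0, "rx": 0, "ry": 0, "rz": 24}
  ]
}}

```text
time: 8.1
position: [0.5191, 0.1116, 0.1308]
tool_rot: [0.996, 0.085, -0.002, -0.002]
ft_force: [1.2, 0.4, -1.3]
grip_width: 0.0284
```

```bash
python3 -c "
from h import *;goto([.548,.307,.13],-4.6)"
```

```text
t 8.1 pos [0.5191 0.1116 0.1308] w 0.0284 f [ 1.2  0.4 -1.3] d [ 0.0615 -0.1877  0.0013] rv [-0.2   0.28 14.32]
```

Request:
{"api": "step_arm", "payload": {
  "targets": [
    {"dx": 0.015, "dy": -0.047, "dz": 0, "rx": 0, "ry": 0, "rz": 4},
    {"dx": 0.03, "dy": -0.094, "dz": 0, "rx": 0, "ry": 0, "rz": 8},
    {"dx": 0.046, "dy": -0.14, "dz": 0, "rx": 0, "ry": 0, "rz": 12},
    {"dx": 0.061, "dy": -0.188, "dz": 0, "rx": 0, "ry": 0, "rz": 14},
    {"dx": 0.061, "dy": -0.188, "dz": 0, "rx": 0, "ry": 0, "rz": 14}
  ]
}}

```text
time: 8.72
position: [0.5468, 0.3104, 0.129]
tool_rot: [0.999, -0.035, -0.003, -0.002]
ft_force: [0.2, -0.8, -2.6]
grip_width: 0.0283
```

```bash
python3 - <<'E'
from h import *
from rig import viewer
for n in("wrist","scene"):
    c=viewer.camera(n);cv2.imwrite(f"pics/{n}9.png",c["img"]);np.savez(f"{n}9.npz",**c)
goto([.548,.307,.13],-4.6)
E
```

```text
t 8.82 pos [0.5459 0.3068 0.1291] w 0.0285 f [ 0.6 -0.4 -2.4] d [ 0.002  -0.0003 -0.0009] rv [-0.03  0.51  0.4 ]
```

View pics/wrist9.png

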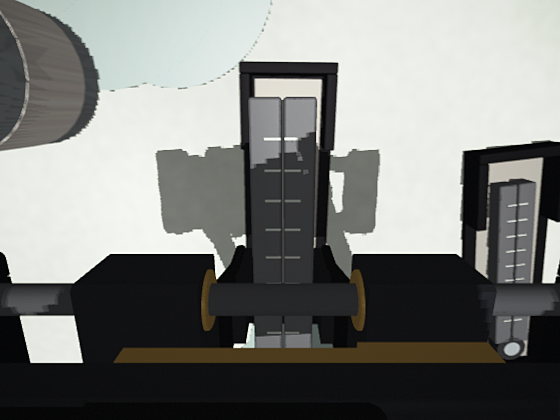

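View pics/scene9.png

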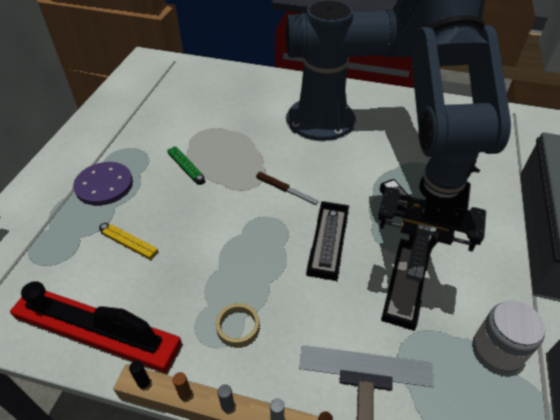

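```bash
python3 - <<'E'
from h import *
c=np.load("wrist9.npz")
P=ray(c,[[240,63],[337,63],[243,148],[333,148]],.026)[:,:2];print(P)
m1=(P[0]+P[1])/2;m2=(P[2]+P[3])/2;d=m1-m2;print(m1,np.degrees(np.arctan2(d[1],d[0])))
a=np.radians(-4.5);e=np.array([np.cos(a),np.sin(a)]);print("centre from far end",m1-.108*e)
G=ray(c,[[249,99],[316,99],[253,240],[314,240]],.145)[:,:2];print(G,(G[0]+G[1])/2)
E
```

```text
[[0.65690356 0.33400694]
 [0.65194722 0.26431795]
 [0.59647017 0.3380431 ]
 [0.59160705 0.26905182]]
[0.65442539 0.29916245] -4.153269339541327
centre from far end [0.54675832 0.30763603]
[[0.62730116 0.31887254]
 [0.6253403  0.29120155]
 [0.56518724 0.32309073]
 [0.56322088 0.29488004]] [0.62632073 0.30503704]
```

Wrist-view pocket centre is (0.547, 0.307) with yaw −4.2°, agreeing with the top view to 1–2 mm. The held gauge is in line with it. Lower.

Request:
{"api": "step_arm", "payload": {
  "targets": [
    {"dx": 0.001, "dy": 0, "dz": 0.03, "rx": 0, "ry": 0, "rz": 0},
    {"dx": 0.001, "dy": 0, "dz": 0.06, "rx": 0, "ry": 0, "rz": 0},
    {"dx": 0.001, "dy": 0, "dz": 0.08, "rx": 0, "ry": 0, "rz": 0},
    {"dx": 0.001, "dy": 0, "dz": 0.09, "rx": 0, "ry": 0, "rz": 0},
    {"dx": 0.001, "dy": 0, "dz": 0.09, "rx": 0, "ry": 0, "rz": 0}
  ]
}}

```text
time: 9.45
position: [0.5456, 0.3056, 0.0382]
tool_rot: [0.999, -0.037, -0.005, 0.0]
ft_force: [0.5, -0.2, -2.4]
grip_width: 0.0283
```

```bash
python3 - <<'E'
from h import *
from rig import viewer
c=viewer.camera("scene");cv2.imwrite(f"pics/s10.png",cv2.resize(c["img"][170:340,340:500],None,fx=3.5,fy=3.5,interpolation=cv2.INTER_CUBIC))
goto([.547,.307,.007],-4.3)
E
```

```text
t 9.5 pos [0.5463 0.3062 0.0391] w 0.0285 f [-0.2  0.  -2.5] d [ 0.0009 -0.0009  0.0321] rv [-0.02  0.52  0.05]
```

View pics/s10.png

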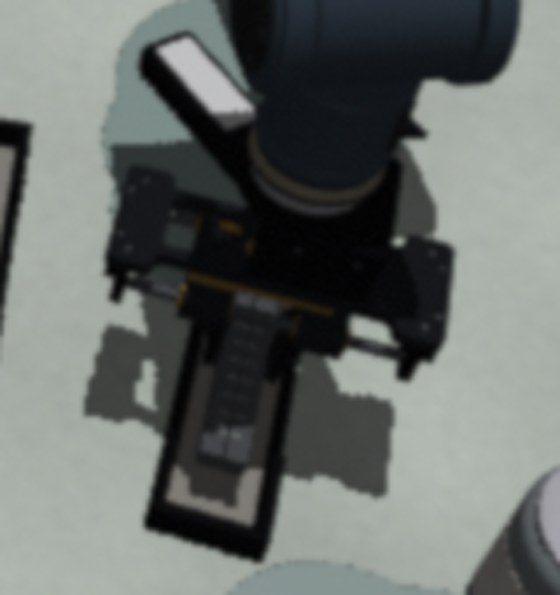

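The gauge is above the pocket and in line, and the gripper body clears the bottle. The last 32 mm go down gently.

Request:
{"api": "step_arm", "payload": {
  "targets": [
    {"dx": 0.001, "dy": -0.001, "dz": 0.01, "rx": 0, "ry": 0.4, "rz": 0},
    {"dx": 0.001, "dy": -0.001, "dz": 0.02, "rx": 0, "ry": 0.4, "rz": 0},
    {"dx": 0.001, "dy": -0.001, "dz": 0.026, "rx": 0, "ry": 0.4, "rz": 0},
    {"dx": 0.001, "dy": -0.001, "dz": 0.03, "rx": 0, "ry": 0.4, "rz": 0},
    {"dx": 0.001, "dy": -0.001, "dz": 0.032, "rx": 0, "ry": 0.4, "rz": 0}
  ]
}}

```text
time: 10.12
position: [0.547, 0.3072, 0.0067]
tool_rot: [0.999, -0.037, -0.001, -0.0]
ft_force: [-0.7, 0.3, -2.3]
grip_width: 0.0283
```

```bash
python3 - <<'E'
from h import *
goto([.547,.307,.006],-4.3)
E
```

```text
t 10.12 pos [0.547  0.3072 0.0067] w 0.0283 f [-0.7  0.3 -2.3] d [0.     0.0002 0.0007] rv [-0.02  0.14  0.06]
```

Request:
{"api": "step_arm", "payload": {
  "targets": [
    {"dx": 0, "dy": 0, "dz": 0.0005, "rx": 0, "ry": 0, "rz": 0},
    {"dx": 0, "dy": 0, "dz": 0.001, "rx": 0, "ry": 0, "rz": 0},
    {"dx": 0, "dy": 0, "dz": 0.001, "rx": 0, "ry": 0, "rz": 0},
    {"dx": 0, "dy": 0, "dz": 0.001, "rx": 0, "ry": 0, "rz": 0},
    {"dx": 0, "dy": 0, "dz": 0.001, "rx": 0, "ry": 0, "rz": 0}
  ]
}}

```text
time: 10.75
position: [0.5471, 0.3072, 0.0058]
tool_rot: [0.999, -0.037, -0.001, -0.0]
ft_force: [0.8, -0.0, -2.0]
grip_width: 0.0279
```

Request:
{"api": "step_arm", "payload": {
  "targets": [
    {"dx": 0, "dy": 0, "dz": 0, "rx": 0, "ry": 0, "rz": 0},
    {"dx": 0, "dy": 0, "dz": 0, "rx": 0, "ry": 0, "rz": 0},
    {"dx": 0, "dy": 0, "dz": 0, "rx": 0, "ry": 0, "rz": 0},
    {"dx": 0, "dy": 0, "dz": 0, "rx": 0, "ry": 0, "rz": 0},
    {"dx": 0, "dy": 0, "dz": 0, "rx": 0, "ry": 0, "rz": 0}
  ],
  "gripper": 0.5
}}

```text
time: 11.38
position: [0.5471, 0.3072, 0.0059]
tool_rot: [0.999, -0.037, -0.001, -0.0]
ft_force: [-1.2, -0.5, -0.1]
grip_width: 0.0436
```

Request:
{"api": "step_arm", "payload": {
  "targets": [
    {"dx": 0, "dy": 0, "dz": -0.01, "rx": 0, "ry": 0, "rz": 0},
    {"dx": 0, "dy": 0, "dz": -0.03, "rx": 0, "ry": 0, "rz": 0},
    {"dx": 0, "dy": 0, "dz": -0.06, "rx": 0, "ry": 0, "rz": 0},
    {"dx": 0, "dy": 0, "dz": -0.1, "rx": 0, "ry": 0, "rz": 0},
    {"dx": 0, "dy": 0, "dz": -0.14, "rx": 0, "ry": 0, "rz": 0}
  ]
}}

```text
time: 12.0
position: [0.5476, 0.3072, 0.1487]
tool_rot: [0.999, -0.037, -0.0, -0.001]
ft_force: [0.1, 0.4, 1.0]
grip_width: 0.0433
```

Request:
{"api": "step_arm", "payload": {
  "targets": [
    {"dx": -0.03, "dy": 0, "dz": -0.04, "rx": 0, "ry": 0, "rz": 0},
    {"dx": -0.06, "dy": 0, "dz": -0.06, "rx": 0, "ry": 0, "rz": 0},
    {"dx": -0.09, "dy": 0, "dz": -0.06, "rx": 0, "ry": 0, "rz": 0},
    {"dx": -0.1, "dy": 0, "dz": -0.06, "rx": 0, "ry": 0, "rz": 0},
    {"dx": -0.1, "dy": 0, "dz": -0.06, "rx": 0, "ry": 0, "rz": 0}
  ]
}}

```text
time: 12.62
position: [0.448, 0.3147, 0.2095]
tool_rot: [0.999, -0.037, 0.0, -0.001]
ft_force: [0.3, -0.5, -0.9]
grip_width: 0.0435
```

```bash
python3 - <<'E'
from h import *
from rig import viewer
for n in("wrist","top"):
    c=viewer.camera(n);cv2.imwrite(f"pics/{n}11.png",c["img"]);np.savez(f"{n}11.npz",**c)
goto([.547,.307,.006],-4.3)
E
```

```text
t 12.72 pos [0.4492 0.3146 0.209 ] w 0.0435 f [-0.1 -0.  -0.2] d [0.098  0.0006 0.2031] rv [-0.09 -0.05  0.04]
```

View pics/wrist11.png

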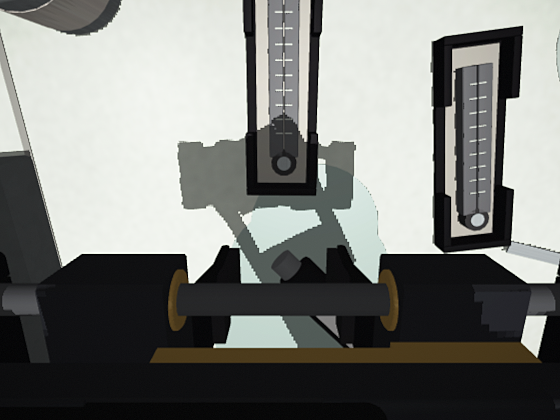

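View pics/top11.png

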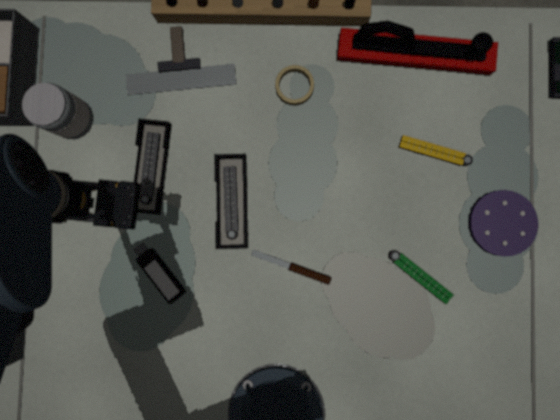

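The gauge lies closed in the case, with its hinge at (147,199) in the top view. The twin at (231,200) looks unmoved. One numeric check before handing in.

```bash
python3 - <<'E'
from h import *
c=np.load("wrist11.npz");d=c["depth"];K,R,t=c["K"],c["R"],c["t"]
def pt(u,v):return (R.T@(d[v,u]*np.linalg.inv(K)@[u,v,1]-t)).round(4)
print("near hinge, mid, far on each bar:",[pt(u,v) for u,v in((277,140),(292,140),(276,70),(292,70),(277,10),(293,10))],"hinge",pt(284,163))
X=ray(c,[[283.5,163],[284,2]],.022)[:,:2];e=X[1]-X[0];print(X,"yaw",np.degrees(np.arctan2(e[1],e[0])),"mid",X[0]+.07*e/np.linalg.norm(e))
a=np.load("top0.npz")["img"];b=np.load("top11.npz")["img"]
print("twin diff",cv2.phaseCorrelate(*[cv2.cvtColor(i[150:255,212:250],cv2.COLOR_BGR2GRAY).astype(np.float32) for i in(a,b)]))
from rig import robot,telemetry
print(telemetry.get_obs()["time"]);print(robot.hand_in())
E
```

```text
near hinge, mid, far on each bar: [array([0.4967, 0.3173, 0.0237]), array([0.4956, 0.3024, 0.0233]), array([0.5619, 0.3132, 0.0225]), array([0.5605, 0.2981, 0.0255]), array([0.6126, 0.3082, 0.0227]), array([0.6114, 0.2937, 0.0232])] hinge [0.4733 0.312  0.0234]
[[0.47312526 0.31252047]
 [0.61883819 0.30140052]] yaw -4.364016601694755 mid [0.54292232 0.30719397]
twin diff ((-0.042541026720385844, 0.0010153515886841546), 1.0044039139041194)
12.725
the job is handed in; nothing more can be done
None
```

The gauge is folded closed and lies flat in the empty case. The gripper is released and clear, and the job was handed in at about 12.7 s.

**First grasp failed:** The fingers shut to about 1 mm without touching the gauge. Camera depth showed the fingertips about 3 mm above the reported TCP, although `robot.tip_reach` says 19 mm beyond it. I set the height by the camera instead and gripped again. The gauge then folded to 28 mm wide, and I moved it into the pocket.

**Last checks:**
- **Position:** the gauge's middle is at (0.543, 0.307), about 4 mm from the measured pocket centre of (0.547, 0.307).
- **Direction:** its yaw is −4.4° against about −4.2° for the pocket, and the two bars lie side by side.
- **Height:** the bar tops read 22.5–25.5 mm above the table and level from end to end. The expected value is 22 mm, so this agrees within camera noise.
- **Other gauge:** it did not measurably move, with a shift under 0.1 pixel in the top view.

The tip-height disagreement stayed unexplained.

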